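Sort the spare parts of the hook rail into their trays

ROBOT

A 6-joint arm with a two-finger parallel gripper is mounted at the origin on the work surface. World frame = base frame: x ahead of the robot, y to its left, z up, the work surface at z = 0. Lengths are in mm, angles in rad, forces in N, time in s.
With the tool pointing down it reaches from about 400 to 925 mm from the base axis. Payload 12.5 kg.
Tool frame: the origin (TCP) lies on the centre line of the jaws, within the pads' length; the fingertips stand 17 mm ahead of it and the grasp point (between the pads) lies 2 mm behind it; z points along the fingers, y is the line along which they close (so a half turn about z gives the same grasp; the last joint's range is limited). The gripper opens to 95 mm and grips with 3 to 60 N. Pads are 20 mm wide; open, the fingers measure 119 mm over their backs; the gripper's body (75 mm by 180 mm) begins 59 mm behind the grasp point.
Start: joints at [-1.23, 0.491, 1.559, -0, 1.092, -0.106], TCP at [270.075, -563.653, 231.661] pointing down, gripper open.
Joint ranges: [-3.1, 3.1], [-0.84, 2.19], [0.05, 2.79], [-1.13, 4.28], [0.06, 2.93], [-2.69, 2.69]. Speed limits (rad/s): [2.22, 2.22, 2.79, 3.14, 3.14, 3.14].

INTERFACE

Orientations are given as [roll, pitch, yaw] about the fixed x, y, z axes, in that order (R = Rz(yaw) Ry(pitch) Rx(roll)).
In Python, from cell import env gives the robot as it stands.
- The arm moves only by the tool drive_tool, never from a script. Its argument "deltas" is text: rows parted by semicolons, each of 4 numbers parted by spaces: the shift along the world's x, y, z normalised to -1 to 1, where 1 is 100 mm, then the turn about the world's z normalised to -1 to 1, where 1 is 180 degrees. A call has 1 to 10 rows; each row shifts and turns the commanded pose from where the row before left it; what a row does not reach is not made up. A row lasts 1/12 s, in which the tool goes at most 41.7 mm and 7.16 degrees, less where a joint would pass 70% of its speed; a pose out of reach is approached as far as the arm can. A call with a number of a shift or a turn outside -1 to 1 is refused whole. A call with a gripper value outside its range is refused whole. "gripper" is the closure, from 0 (fully open) to 1 (shut), set as the call begins (left out, the last holds). The fingers move at their own pace and stop on an object; the grip force is fixed at half the most. Time passes only in rows, so rows that do not move let the fingers close. It gives the time, the measured TCP pose, the force, the opening and the grip force at its end, in the units of the state.
- env.state(): the state, without advancing time (a new reading comes with each control period).
- env.read_camera(name): name is "scene" or "top"; returns (picture, depth): 480x640x3 uint8, red, green, blue; 480x640 float32, mm along the optical axis (not along the pixel's ray), 0 where there is no reading.
- env.camera_params(name): a dict with "mtx" (3x3 intrinsics, pixels), "camera_from_world" (4x4, takes a point from world to camera coordinates). Camera axes: x right, y down, z forward; pixel columns grow to the right and rows downward; lengths in mm; the calibration is good to about 2 mm. A picture is of the moment at which its call begins. camera_params takes no time and is no camera call.
- env.job_done(): hands the job in; it is judged then, once.
The state is a dict: "t": time; "joints": joint angles; "qvel": joint speeds; "tau": joint torques, N m; "eef_pos": TCP position; "tcp_rot": TCP orientation; "ft_force": force on the tool from outside, world axes, zero at the start; "moment": the same for the moment, N m; "opening": opening from 0.0 (shut) to 1.0 (fully open); "grip_force": force on a finger pad.
Only numpy, scipy, OpenCV 4.12 (cv2) and the standard library are available. Lean on these libraries where they do the work, as an engineer would, in place of code of your own. Each camera call takes 0.05 s, during which the arm holds its last target. There are 200 camera calls.

TASK

The hook rail is up and its spare parts lie mixed on the plank: sort them away. Lay both L-shaped brackets flat in the plain square tray, nested head to tail (one turned half round, the open sides facing each other) so that their legs close into one small rectangular frame with no gap wider than a finger; lay one hook flat in each bay of the divided tray; and stand the round end cap upright in the middle of the dish. Leave the tin cup and the glass container as they are.

Things in the scene. Friction and masses are not known exactly. Their poses are not given: they have to be found in the camera images.
- bracket_a: First of two alike aluminium L brackets, lying so the L shows from above. Equal legs 64 mm long (outer), 12 thick, 24 high, 90 g. Origin: underside, at the L's centroid, 20.3 mm in from both outer faces; outer corner at (-20.3, -20.3); one leg runs to x = 43.7 along y = -14.3, the other to y = 43.7 along x = -14.3 mm. Any yaw. Pinch a leg clear of the other, e.g. at (-14.3, 12).
- bracket_b: Second of two alike aluminium L brackets, lying so the L shows from above. Equal legs 64 mm long (outer), 12 thick, 24 high, 90 g. Origin: underside, at the L's centroid, 20.3 mm in from both outer faces; outer corner at (-20.3, -20.3); one leg runs to x = 43.7 along y = -14.3, the other to y = 43.7 along x = -14.3 mm. Any yaw. Pinch a leg clear of the other, e.g. at (-14.3, 12).
- hook_a: First of two alike white plastic rail hooks, lying so the J shows from above: 66 x 32 mm, 24 high, bar 12 thick, 35 g. Origin: underside, centre of the 66 x 32 outline. Straight stem along x from -33 to 17 at y = 10 mm; bend at the +x end (to x = 33); short tip back along y = -10 to x = 5. Any yaw. Pinch the stem at about (-12, 10).
- hook_b: Second of two alike white plastic rail hooks, lying so the J shows from above: 66 x 32 mm, 24 high, bar 12 thick, 35 g. Origin: underside, centre of the 66 x 32 outline. Straight stem along x from -33 to 17 at y = 10 mm; bend at the +x end (to x = 33); short tip back along y = -10 to x = 5. Any yaw. Pinch the stem at about (-12, 10).
- end_cap: white plastic end cap of the rail: a plain upright cylinder, 36 mm diameter, 26 mm high, about 30 g. Origin at the centre of its underside, z up.
- square_tray: grey plastic tray without divider, fixed, 122 x 122 mm outside, walls 5 mm thick, 15 mm high, inner floor 112 x 112 mm at 5 mm above the plank. Origin at the centre of its underside; x and y along its sides; z up. For the two brackets.
- bay_tray: Grey plastic tray with a dividing wall, fixed, 110 (x) x 119 (y) mm, walls 5 thick and 15 high, inner floor 5 mm above the plank. The divider runs along x through the middle: two bays, each 100 (x) x 52 (y) mm, centred at y = +28.5 and -28.5. Origin: centre of its underside, z up. A hook fits a bay only lengthwise, along x.
- dish: shallow round white enamel dish, fixed, 112 mm across the rim, 15 mm high, flat inner floor about 85 mm across at 5 mm above the plank. Origin at the centre of its underside, z up. For the end cap.
- cup: bystander: loose white enamel tin cup with a handle, 80 mm diameter, 70 mm high, at one side of the work. Origin at the centre of its underside.
- container: bystander: loose glass food container with its white snap lid closed, about 105 (x) x 140 (y) mm, 57 mm high, at one side of the work. Origin at the centre of its underside.
Mind the look-alikes: they are no part of the job. Leave any yellow look-alike of the bracket_a alone. Leave any orange look-alike of the end_cap alone.

How it is judged:
By the outcome, as a careful person would: the job done as asked, in the order asked, and still so for the second after the job is handed in, with the robot touching nothing.
It also fails if it takes over 112 s, if anything falls off the work surface, if the arm or the gripper's body presses on something with over 40 N, if the wrist force passes 120 N, or if a joint passes its speed limit or range.

## Working session

There is one attempt and no reset: what is moved stays moved. The work goes in short steps, Python scripts to look and compute and a tool call to move; the robot and the scene stay as the last step left them, time stands still between calls to the robot, and variables do not carry over. Pictures are saved under pics/ and viewed, at most 14 in all, crops included, and the job is handed in when it is done.

Besides the shell and the picture viewer there is one more tool, called after "Request:" as a command line: name --argument value ..., lists and objects as JSON in quotes. drive_tool: Moves the arm, as the interface text tells. Its arguments: {"type":"object","properties":{"deltas":{"type":"string"},"gripper":{"type":"number"}},"required":["deltas"]}

```bash
mkdir -p pics; ls
cat > h.py <<'E'
import numpy as np, cv2
from cell import env
def save(cam,n):
    im,d=env.read_camera(cam); cv2.imwrite(f'pics/{n}.png',im[:,:,::-1]); np.savez(f'pics/{n}.npz',im=im,d=d); return im,d
def w2p(cam,P):
    c=env.camera_params(cam); q=c['camera_from_world']@np.r_[P,1]; q=c['mtx']@q[:3]; return q[:2]/q[2]
def p2w(cam,u,v,z):
    c=env.camera_params(cam); T=np.linalg.inv(c['camera_from_world']); r=T[:3,:3]@np.linalg.inv(c['mtx'])@[u,v,1]; o=T[:3,3]
    return o+r*(z-o[2])/r[2]
def cloud(cam,d):
    c=env.camera_params(cam); T=np.linalg.inv(c['camera_from_world']); v,u=np.mgrid[:480,:640]
    r=np.stack([u,v,np.ones_like(u)],-1)@np.linalg.inv(c['mtx']).T*d[...,None]
    return r@T[:3,:3].T+T[:3,3]
E
python3 - <<'E'
from h import *
for c in('top','scene'):
    save(c,c+'0'); p=env.camera_params(c); print(p['mtx'],np.linalg.inv(p['camera_from_world'])[:3,3])
print(env.state())
E
```

```text
pics
[[505.73023728   0.         320.03990745]
 [  0.         505.73023728 241.03224488]
 [  0.           0.           1.        ]] [ 234.44986974    3.07777816 1056.75393007]
[[510.63189748   0.         309.35281769]
 [  0.         510.63189748 237.08753144]
 [  0.           0.           1.        ]] [1208.07497443   69.43831287  734.91649748]
{'t': 0.1, 'joints': array([-1.22960909e+00,  4.91494813e-01,  1.55940401e+00,  3.68933585e-06,
        1.09170845e+00, -1.05589491e-01]), 'qvel': array([-0.00062919, -0.00245695, -0.00088175, -0.00144152,  0.00136211,
        0.00076467]), 'tau': array([ 4.35593800e-03, -6.13619900e+01, -2.58608955e+01,  6.94504310e-02,
        4.69938561e-02, -5.36157563e-05]), 'eef_pos': array([ 269.99537082, -563.44300485,  231.1176143 ]), 'tcp_rot': array([-3.14058403e+00, -1.10188533e-04,  4.46774969e-01]), 'ft_force': array([0.48001176, 0.12199514, 0.00603878]), 'moment': array([0.05094053, 0.01656864, 0.02812008]), 'grip_force': 0.0, 'opening': 1.0033418257699256}
```

View pics/top0.png

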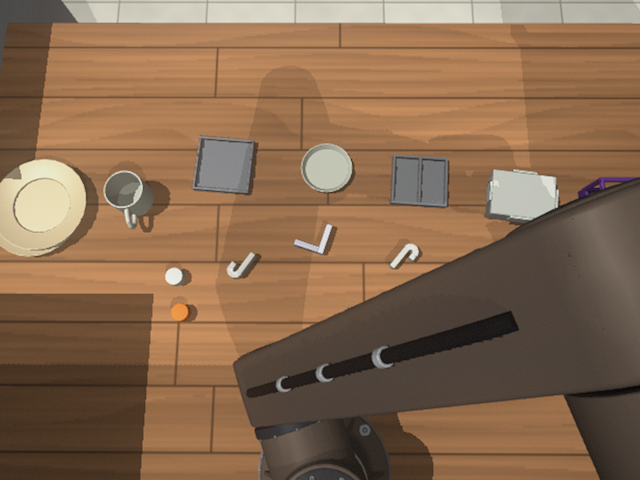

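View pics/scene0.png

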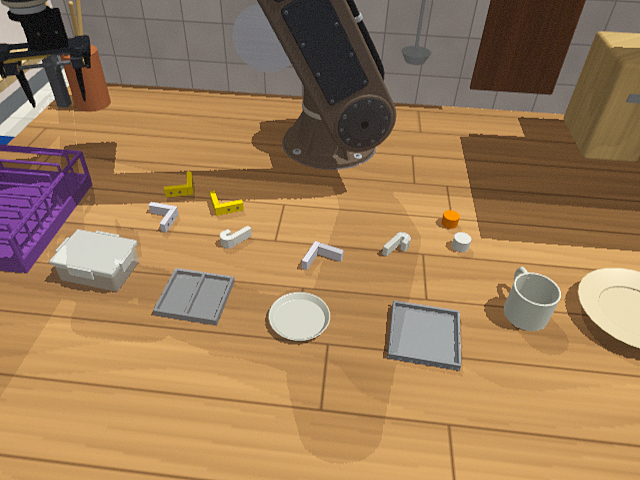

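The top view shows one bracket at (317,240), hooks at (243,265) and (405,256), the cap at (174,276), and an orange look-alike at (180,312). It also shows the square tray (224,165), dish (327,168) and bay tray (420,181). The scene view shows the second white bracket at (163,215), under the arm in the top view. The yellow look-alikes are at (180,187) and (227,205).

```bash
cat >> h.py <<'E'
from scipy.optimize import minimize
L=[(-20.3,-20.3),(43.7,-20.3),(43.7,-8.3),(-8.3,-8.3),(-8.3,43.7),(-20.3,43.7)]
a=np.linspace(-np.pi/2,np.pi/2,13)
J=[(-33,16),(17,16)]+[(17+16*np.cos(t),16*np.sin(t)) for t in a[::-1]]+[(5,-16),(5,-4),(17,-4)]+[(17+4*np.cos(t),4*np.sin(t)) for t in a]+[(17,4),(-33,4)]
C=lambda r:[(r*np.cos(t),r*np.sin(t)) for t in np.linspace(0,2*np.pi,40)]
R=lambda w,h:[(-w/2,-h/2),(w/2,-h/2),(w/2,h/2),(-w/2,h/2)]
def fit(cam,im,poly,h,uv,yaws,z0=0,win=45,solid=True):
    c=env.camera_params(cam); T=c['camera_from_world']; M=c['mtx']
    u0,v0=int(uv[0])-win,int(uv[1])-win; S=4
    hsv=cv2.cvtColor(im,cv2.COLOR_RGB2HSV)[v0:v0+2*win,u0:u0+2*win,1].astype(float)/255
    al=np.clip((0.42-hsv)/(0.42-0.18),0,1)
    P=np.array(poly)
    def ren(p):
        cs,sn=np.cos(p[2]),np.sin(p[2]); Q=P@np.array([[cs,sn],[-sn,cs]])+p[:2]
        m=np.zeros((2*win*S,2*win*S),np.uint8); pr=[]
        for z in np.linspace(z0,z0+h,5):
            X=np.c_[Q,np.full(len(Q),z)]@T[:3,:3].T+T[:3,3]; X=X@M.T; X=X[:,:2]/X[:,2:]
            pr.append(np.round(((X-[u0,v0]+.5)*S-.5)*16).astype(np.int32))
            cv2.fillPoly(m,[pr[-1]],255,shift=4)
        return cv2.resize(m,(2*win,2*win),interpolation=cv2.INTER_AREA)/255.
    x0=p2w(cam,*uv,z0+h/2)[:2]; best=None
    w=np.ones_like(al)
    for y in yaws:
        f=lambda p:np.sum((ren(p)-al)**2)
        r=minimize(f,[*x0,y],method='Nelder-Mead',options=dict(initial_simplex=[[*x0,y],[x0[0]+12,x0[1],y],[x0[0],x0[1]+12,y],[*x0,y+.4]],xatol=.05,fatol=.02,maxiter=250))
        if best is None or r.fun<best.fun: best=r
    return np.round([*best.x[:2],np.degrees(best.x[2]),best.fun,al.sum()],2)
E
python3 - <<'E'
from h import *
z=np.load('pics/top0.npz'); im,d=z['im'],z['d']
Y=np.arange(-3,3.2,.75)
W=cloud('top',d)
for n,p,h,uv,win,ys in [('br1',L,24,(317,240),27,Y),('hkL',J,24,(243,265),24,Y),('hkR',J,24,(405,256),22,Y),('cap',C(18),26,(174,276),17,[0]),('sq',R(122,122),15,(224,165),40,[0,.3]),('bay',R(110,119),15,(420,181),38,[0,.3]),('dish',C(56),15,(327,168),32,[0])]:
    print(n,fit('top',im,p,h,uv,ys,win=win), 'h',round(float(np.median(W[uv[1]-2:uv[1]+3,uv[0]-2:uv[0]+3,2])),1))
print('scene br2',fit('scene',z2['im'] if 0 else np.load('pics/scene0.npz')['im'],L,24,(163,215),Y,win=22))
print([p2w('top',u,v,0).round() for u,v in[(42,205),(127,195),(522,195),(180,312)]])
E
```

```text
br1 [452.37  17.19 -18.64   6.3  394.82] h -0.6
hkL [ 406.21  176.44 -214.84    5.55  353.12] h 22.4
hkR [ 419.65 -168.53  -39.48   18.46  343.74] h 1.7
cap [378.31 310.64  -6.44   6.08 291.07] h 25.8
sq [ 626.19  220.96   -4.79   24.3  3098.08] h 4.2
bay [ 591.22 -205.64   -3.69    9.09 2831.58] h 6.2
dish [ 620.39   -3.87    7.49   52.02 1999.7 ] h 4.7
scene br2 [ 368.53 -335.98  -97.62   10.74  502.42]
[array([535., 614.,   0.]), array([558., 430.,   0.]), array([ 561., -430.,    0.]), array([306., 299.,   0.])]
```

Request:
drive_tool --deltas "0.11 0.38 0 0.025;0.11 0.38 0 0.025;0.11 0.38 0 0.025;0.11 0.38 0 0.025;0.11 0.38 0 0.025;0.11 0.38 0 0.025;0.11 0.38 0 0.025;0.11 0.38 0 0.025;0.11 0.38 -0.1 0.025;0.11 0.38 -0.1 0.029" --gripper 0

```text
t: 0.93
eef_pos: [380.2, -181.9, 211.8]
tcp_rot: [3.14, 0.0, 1.248]
ft_force: [1.4, -1.4, -0.5]
opening: 1.002
grip_force: 0.0
```

Request:
drive_tool --deltas "0.11 0.38 -0.1 0;0.11 0.38 -0.1 0;0.11 0.38 -0.1 0;0.11 0.38 -0.1 0;0.11 0.38 -0.1 0;0.08 0.2 -0.2 0;0 0 0 0;0 0 0 0"

```text
t: 1.6
eef_pos: [442.7, 27.2, 140.9]
tcp_rot: [-3.139, 0.001, 1.247]
ft_force: [0.5, 0.7, 0.0]
opening: 1.0
grip_force: 0.0
```

Run:
```python
from h import *
im,d=save('top','top1'); s=env.state(); print(s['eef_pos'],np.degrees(s['tcp_rot']),s['joints'])
uv=w2p('top',[368.5,-336,12]);print(uv)
print(fit('top',im,L,24,uv,np.arange(-3,3.2,.75),win=24))
u,v=map(int,uv); cv2.imwrite('pics/c1.png',cv2.resize(im[v-60:v+60,u-80:u+80,::-1],None,fx=5,fy=5,interpolation=cv2.INTER_CUBIC))
```

```text
[442.81698288  26.40304304 141.51461802] [-1.79940962e+02  2.17435773e-02  7.13902407e+01] [-8.94785250e-02  3.73389261e-01  2.08821907e+00 -2.04548080e-04
  6.81074826e-01  2.35482226e-01]
[486.20603111 282.35263569]
[ 371.33 -334.75  -96.27    8.66  481.87]
```

View pics/c1.png

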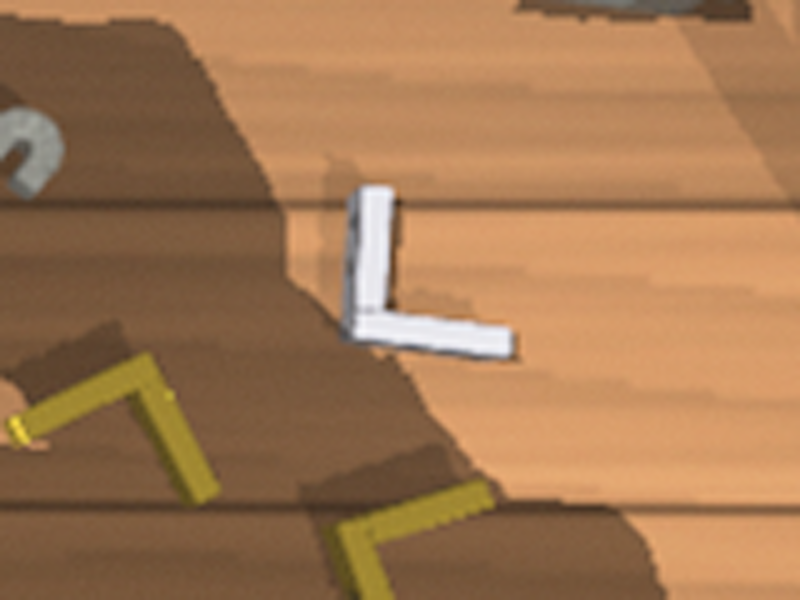

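The white L at crop (370,320) is the real bracket; the two L's below it, at (150,420) and (400,540), are yellow look-alikes to leave alone. Grasping the first bracket.

Request:
drive_tool --deltas "0 0.067 -0.3 0;0 0 -0.3 0;0 0 -0.3 0;0 0 -0.225 0;0 0 0 0;0 0 0 0" --gripper 0

```text
t: 2.15
eef_pos: [442.9, 32.1, 29.4]
tcp_rot: [-3.14, 0.0, 1.243]
ft_force: [-0.3, 0.1, 0.5]
opening: 1.0
grip_force: 0.0
```

Request:
drive_tool --deltas "0 0 0 0;0 0 0 0;0 0 0 0;0 0 0 0;0 0 0 0;0 0 0 0;0 0 0 0;0 0 0 0;0 0 0 0;0 0 0 0" --gripper 1

```text
t: 2.98
eef_pos: [443.0, 33.1, 29.1]
tcp_rot: [-3.142, 0.0, 1.245]
ft_force: [0.3, 0.7, 0.3]
opening: 0.359
grip_force: 0.0
```

Request:
drive_tool --deltas "0 0 0 0;0 0 0 0;0 0 0 0;0 0 0 0;0 0 0 0;0 0 0 0"

```text
t: 3.48
eef_pos: [443.0, 33.0, 29.1]
tcp_rot: [3.142, 0.0, 1.245]
ft_force: [-0.5, 0.2, -0.8]
opening: 0.123
grip_force: 30.0
```

Request:
drive_tool --deltas "0 0 0.2 0;0 0 0.3 0;0 0 0.3 0;0 0 0 0;0 0 0 0"

```text
t: 3.9
eef_pos: [443.6, 33.0, 110.2]
tcp_rot: [3.138, -0.001, 1.245]
ft_force: [-0.6, -1.2, -1.4]
opening: 0.121
grip_force: 30.0
```

Run:
```python
from h import *
s=env.state(); print(s['eef_pos'],np.degrees(s['tcp_rot']))
im,d=save('scene','sc1'); u,v=map(int,w2p('scene',s['eef_pos'])); print(u,v)
cv2.imwrite('pics/c2.png',cv2.resize(im[v-50:v+70,u-80:u+80,::-1],None,fx=4,fy=4,interpolation=cv2.INTER_CUBIC))
# place targets
th=np.radians(-4.79); Rr=lambda t:np.array([[np.cos(t),-np.sin(t)],[np.sin(t),np.cos(t)]])
T=np.array([626.2,221.]); g=5
oA=T+Rr(th)@[-17.7-g/2,-11.7]; oB=T+Rr(th)@[17.7+g/2,11.7]
print('A org',oA,'tcp',oA+Rr(th)@[-14.3,12]); print('B org',oB,'tcp',oB+Rr(th+np.pi)@[-14.3,12])
oB2=np.array([371.3,-334.7]); print('B pick', oB2+Rr(np.radians(-96.3))@[-14.3,12])
```

```text
[443.59236531  33.02547133 110.22856043] [ 1.79819137e+02 -4.42852459e-02  7.13226533e+01]
329 215
A org [605.09355366 211.02764206] tcp [591.8455442  224.17983752]
B org [647.30644634 230.97235794] tcp [660.5544558  217.82016248]
B pick [ 384.79673211 -321.80317007]
```

View pics/c2.png

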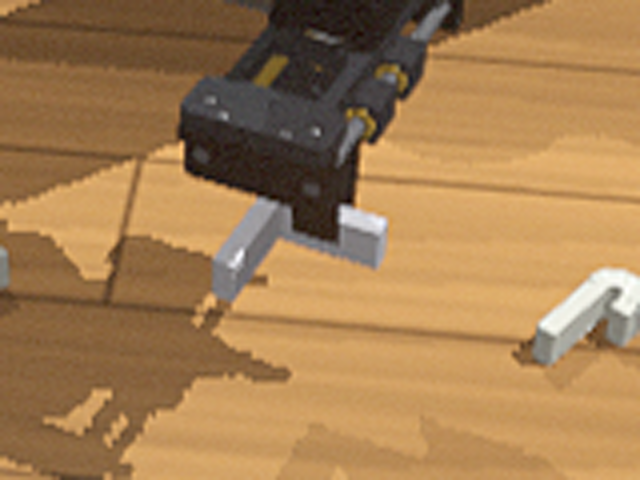

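The first bracket is held level on one leg. Carrying it to the tray.

Request:
drive_tool --deltas "0.212 0.273 0 0.011;0.212 0.273 0 0.011;0.212 0.273 0 0.011;0.212 0.273 0 0.011;0.212 0.273 0 0.011;0.212 0.273 0 0.011;0.212 0.273 0 0.011;0 0 0 0;0 0 0 0;0 0 0 0"

```text
t: 4.78
eef_pos: [590.4, 223.7, 107.3]
tcp_rot: [-3.139, 0.001, 1.487]
ft_force: [-0.4, 0.4, -2.2]
opening: 0.125
grip_force: 30.0
```

Request:
drive_tool --deltas "0 0 -0.2 0;0 0 -0.2 0;0 0 -0.2 0;0 0 -0.1 0;0 0 -0.03 0;0 0 -0.02 0;0 0 0 0;0 0 0 0"

```text
t: 5.45
eef_pos: [591.8, 224.0, 35.0]
tcp_rot: [3.14, -0.0, 1.486]
ft_force: [1.0, -0.2, -0.9]
opening: 0.122
grip_force: 30.0
```

Request:
drive_tool --deltas "0 0 -0.01 0;0 0 0 0;0 0 0 0;0 0 0 0;0 0 0 0;0 0 0 0;0 0 0 0" --gripper 0.75

```text
t: 6.03
eef_pos: [591.5, 224.2, 33.2]
tcp_rot: [3.141, -0.0, 1.487]
ft_force: [-0.9, 0.3, -0.6]
opening: 0.251
grip_force: 0.0
```

Request:
drive_tool --deltas "0 0 0.2 0;0 0 0.3 0;0 0 0.3 0;-0.2 -0.3 0 -0.01;-0.2 -0.3 0 -0.01;-0.2 -0.3 0 -0.01;-0.2 -0.3 0 -0.01;-0.2 -0.3 0 -0.01;0 0 0 0" --gripper 0.75

```text
t: 6.78
eef_pos: [488.1, 70.9, 113.2]
tcp_rot: [-3.139, 0.001, 1.325]
ft_force: [1.5, 1.1, 0.1]
opening: 0.251
grip_force: 0.0
```

Run:
```python
from h import *
s=env.state(); print(s['eef_pos'],np.degrees(s['tcp_rot']))
im,d=save('top','top2'); u,v=223,165
cv2.imwrite('pics/c3.png',cv2.resize(im[v-45:v+45,u-60:u+60,::-1],None,fx=5,fy=5,interpolation=cv2.INTER_CUBIC))
```

```text
[488.09561521  70.93282332 113.22780066] [-1.79860965e+02  6.16315471e-02  7.59410254e+01]
```

View pics/c3.png

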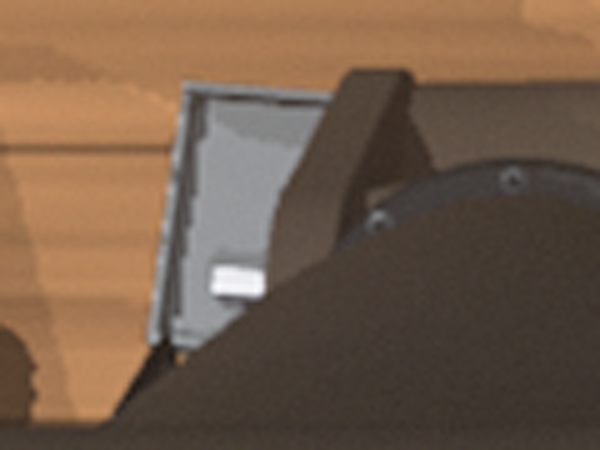

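Request:
drive_tool --deltas "-0.076 -0.283 0 0.0387;-0.076 -0.283 0 0.0387;-0.076 -0.283 0 0.0387;-0.076 -0.283 0 0.0387;-0.076 -0.283 0 0.0387;-0.076 -0.283 0 0.0387;-0.076 -0.283 0 0.0387;-0.076 -0.283 0 0.0387;-0.076 -0.283 0 0.0387;-0.076 -0.283 0 0.0387" --gripper 0.5

```text
t: 7.67
eef_pos: [416.5, -208.0, 113.3]
tcp_rot: [3.141, 0.001, 2.543]
ft_force: [0.6, -0.8, 0.2]
opening: 0.505
grip_force: 0.0
```

Request:
drive_tool --deltas "-0.076 -0.283 0 0.0387;-0.076 -0.283 0 0.0387;-0.076 -0.283 0 0.0387;-0.076 -0.283 0 0.0387;0 0 0 0;0 0 0 0;0 0 0 0"

```text
t: 8.25
eef_pos: [386.1, -319.5, 113.0]
tcp_rot: [3.141, -0.0, 3.021]
ft_force: [0.1, 0.4, 0.0]
opening: 0.5
grip_force: 0.0
```

Run:
```python
from h import *
s=env.state(); print(s['eef_pos'],np.degrees(s['tcp_rot']))
im,d=save('top','top3'); uv=w2p('top',[605.1,211,17])
Z=cloud('top',d)[...,2]
# mask: pixels brighter & standing higher than tray -> force others saturated
i2=im.copy(); u,v=map(int,uv)
print(im[v-20:v+30:5,u-10:u+20:6].mean(-1).round())
br=(im.min(-1)>190); i2[~br]=(120,60,20); i2[br]=(240,240,240)
print(fit('top',i2,L,24,uv,[-.4,-.08,.3],z0=5,win=24))
u,v=223,165
cv2.imwrite('pics/c4.png',cv2.resize(im[v-45:v+45,u-60:u+60,::-1],None,fx=5,fy=5,interpolation=cv2.INTER_CUBIC))
```

```text
[ 386.07418622 -319.51942971  113.02121522] [ 1.79977512e+02 -1.02861378e-02  1.73079404e+02]
[[139. 139. 138. 182. 137.]
 [137. 139. 140. 222.  77.]
 [139. 138. 136. 221.  78.]
 [139. 139. 138. 223.  78.]
 [138. 138. 137. 227.  79.]
 [226. 223. 217. 199.  80.]
 [121.  93.  93.  94.  76.]
 [133. 142. 142. 140. 139.]
 [111.  94.  71.  80. 111.]
 [128. 128. 129. 127. 126.]]
[6.0752e+02 2.1096e+02 1.6000e-01 2.0149e+02 2.3100e+02]
```

View pics/c4.png

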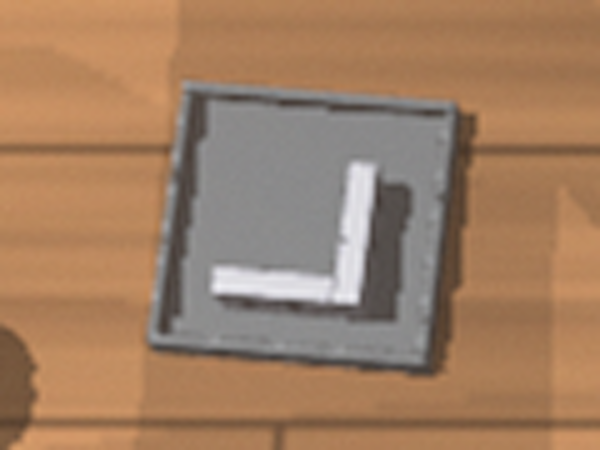

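Bracket A lies flat in the tray, corner at crop (345,300), nearly square to the walls. Picking up B.

Request:
drive_tool --deltas "0 0 -0.3 0;0 0 -0.3 0;0 0 -0.2 0;0 0 -0.04 0;0 0 0 0;0 0 0 0" --gripper 0.5

```text
t: 8.8
eef_pos: [386.3, -319.6, 29.8]
tcp_rot: [-3.141, 0.0, 3.023]
ft_force: [-0.2, 0.7, 1.1]
opening: 0.501
grip_force: 0.0
```

Request:
drive_tool --deltas "0 0 0 0;0 0 0 0;0 0 0 0;0 0 0 0;0 0 0 0;0 0 0 0;0 0 0 0;0 0 0 0;0 0 0 0;0 0 0 0" --gripper 1

```text
t: 9.63
eef_pos: [385.8, -320.1, 29.4]
tcp_rot: [-3.141, 0.0, 3.023]
ft_force: [-0.7, 1.1, 5.1]
opening: 0.127
grip_force: 30.0
```

Request:
drive_tool --deltas "0 0 0.2 0;0 0 0.3 0;0 0 0.4 0;0 0 0 0;0 0 0 0"

```text
t: 10.05
eef_pos: [386.2, -320.4, 120.6]
tcp_rot: [-3.139, 0.003, 3.023]
ft_force: [-0.5, 0.9, -1.7]
opening: 0.124
grip_force: 30.0
```

Run:
```python
from h import *
s=env.state(); print(s['eef_pos'],np.degrees(s['tcp_rot']))
im=np.load('pics/top3.npz')['im']; uv=w2p('top',[605.1,211,29])
v=im.min(-1).astype(float); a=np.clip((v-130)/(205-130),0,1)
sat=(1-a)*.5*255; i2=cv2.cvtColor(np.dstack([0*a+10,sat,0*a+255]).astype(np.uint8),cv2.COLOR_HSV2RGB)
print(fit('top',i2,L,.1,uv,[-.4,-.08,.3],z0=29,win=24))
```

```text
[ 386.15598635 -320.40650952  120.58472871] [-1.79873363e+02  1.55580362e-01  1.73190250e+02]
[604.63 210.81  -4.77   5.69 304.77]
```

Request:
drive_tool --deltas "0.171 0.335 0 -0.0306;0.171 0.335 0 -0.0306;0.171 0.335 0 -0.0306;0.171 0.335 0 -0.0306;0.171 0.335 0 -0.0306;0.171 0.335 0 -0.0306;0.171 0.335 0 -0.0306;0.171 0.335 0 -0.0306;0.171 0.335 0 -0.0306;0.171 0.335 0 -0.0306"

```text
t: 10.88
eef_pos: [556.6, 17.0, 117.4]
tcp_rot: [-3.139, -0.001, 2.057]
ft_force: [0.3, -0.4, -0.6]
opening: 0.126
grip_force: 30.0
```

Request:
drive_tool --deltas "0.171 0.335 0 -0.0306;0.171 0.335 0 -0.0306;0.171 0.335 0 -0.0306;0.171 0.335 0 -0.0306;0.171 0.335 0 -0.0306;0.171 0.335 0 -0.0306;0 0 0 0;0 0 0 0;0 0 0 0;0 0 0 0"

```text
t: 11.72
eef_pos: [658.6, 214.9, 118.1]
tcp_rot: [-3.14, 0.001, 1.485]
ft_force: [0.9, -0.6, -0.4]
opening: 0.122
grip_force: 30.0
```

Request:
drive_tool --deltas "0.012 0.014 -0.2 0.001;0 0 -0.2 0;0 0 -0.1 0;0 0 0 0;0 0 0 0;0 0 0 0"

```text
t: 12.22
eef_pos: [661.0, 217.1, 70.2]
tcp_rot: [3.14, -0.0, 1.487]
ft_force: [-0.4, -0.1, -0.6]
opening: 0.127
grip_force: 30.0
```

Run:
```python
from h import *
s=env.state(); print(s['eef_pos'],np.degrees(s['tcp_rot']))
im,d=save('scene','sc2'); u,v=map(int,w2p('scene',[626,221,20])); print(u,v)
cv2.imwrite('pics/c5.png',cv2.resize(im[v-60:v+60,u-80:u+80,::-1],None,fx=5,fy=5,interpolation=cv2.INTER_CUBIC))
```

```text
[660.99268058 217.06286765  70.20185085] [ 1.79927743e+02 -2.03942834e-02  8.52132529e+01]
425 329
```

View pics/c5.png

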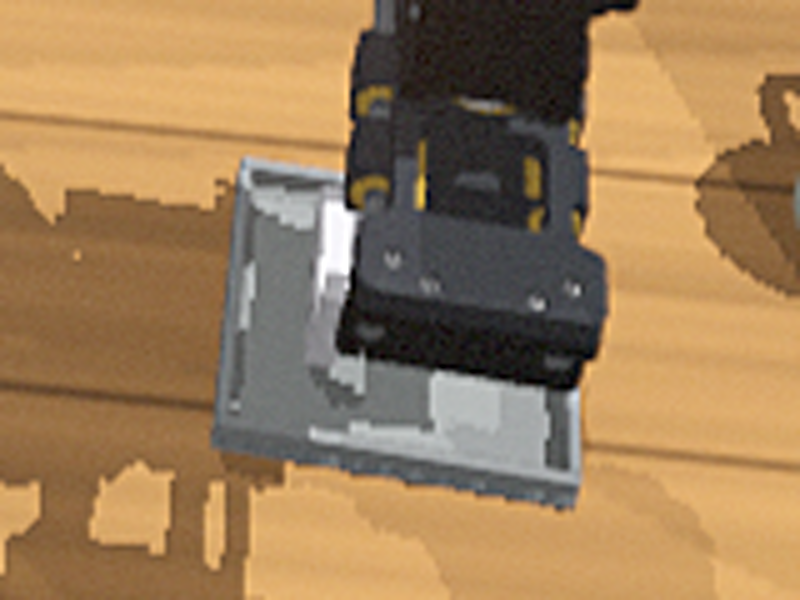

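Request:
drive_tool --deltas "0 0 -0.15 0;0 0 -0.1 0;0 0 -0.05 0;0 0 -0.03 0;0 0 -0.025 0;0 0 0 0;0 0 0 0"

```text
t: 12.85
eef_pos: [660.6, 217.5, 34.4]
tcp_rot: [3.141, -0.0, 1.488]
ft_force: [-2.0, 0.1, 4.3]
opening: 0.121
grip_force: 30.0
```

Request:
drive_tool --deltas "0 0 0 0;0 0 0 0;0 0 0 0;0 0 0 0;0 0 0 0;0 0 0 0" --gripper 0.75

```text
t: 13.35
eef_pos: [660.5, 217.4, 33.6]
tcp_rot: [3.142, 0.0, 1.488]
ft_force: [0.9, 0.9, 0.2]
opening: 0.25
grip_force: 0.0
```

Request:
drive_tool --deltas "0 0 0.2 0;0 0 0.3 0;0 0 0.3 0;0 0 0 0" --gripper 0.75

```text
t: 13.68
eef_pos: [662.7, 218.0, 119.6]
tcp_rot: [3.134, -0.002, 1.488]
ft_force: [0.6, 1.0, 0.2]
opening: 0.249
grip_force: 0.0
```

Request:
drive_tool --deltas "-0.278 -0.062 0 0.037;-0.278 -0.062 0 0.037;-0.278 -0.062 0 0.037;-0.278 -0.062 0 0.037;-0.278 -0.062 0 0.037;-0.278 -0.062 0 0.037;-0.278 -0.062 0 0.037;-0.278 -0.062 0 0.037;-0.278 -0.062 0 0.037;0 0 0 0" --gripper 0.5

```text
t: 14.52
eef_pos: [405.5, 160.7, 113.5]
tcp_rot: [-3.139, -0.003, 2.541]
ft_force: [1.3, 1.1, 0.0]
opening: 0.503
grip_force: 0.0
```

Request:
drive_tool --deltas "0 0 0 0;0 0 0 0"

```text
t: 14.68
eef_pos: [411.4, 161.8, 113.9]
tcp_rot: [3.14, 0.001, 2.532]
ft_force: [-0.3, 0.8, 0.2]
opening: 0.497
grip_force: 0.0
```

Run:
```python
from h import *
s=env.state(); print(s['eef_pos'],np.degrees(s['tcp_rot']))
im,d=save('top','top4')
cv2.imwrite('pics/c6.png',cv2.resize(im[120:300,150:450,::-1],None,fx=2.6,fy=2.6,interpolation=cv2.INTER_CUBIC))
print(fit('top',im,J,24,(405,256),[-1.2,-.7,-.2],win=20))
```

```text
[411.39155329 161.84695451 113.87063089] [1.79930372e+02 5.82529399e-02 1.45072835e+02]
[ 419.62 -168.43  -39.9     7.88  327.57]
```

View pics/c6.png

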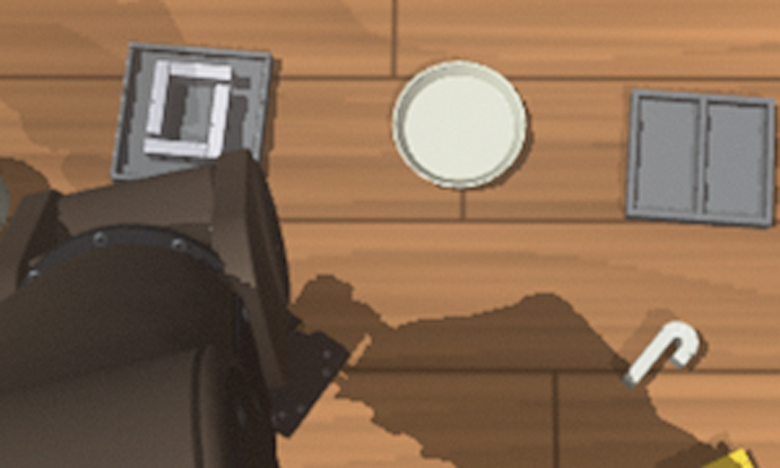

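The brackets form a closed frame in the square tray, at crop (187,108). Next is the left hook.

Request:
drive_tool --deltas "-0.008 -0.005 -0.3 0;0 0 -0.3 0;0 0 -0.2 0;0 0 -0.045 0;0 0 0 0;0 0 0 0" --gripper 0.5

```text
t: 15.23
eef_pos: [410.1, 161.3, 29.5]
tcp_rot: [3.141, 0.0, 2.533]
ft_force: [0.1, -0.3, 0.3]
opening: 0.501
grip_force: 0.0
```

Request:
drive_tool --deltas "0 0 0 0;0 0 0 0;0 0 0 0;0 0 0 0;0 0 0 0;0 0 0 0;0 0 0 0;0 0 0 0;0 0 0 0;0 0 0 0" --gripper 1

```text
t: 16.07
eef_pos: [409.6, 161.2, 29.4]
tcp_rot: [3.141, 0.0, 2.534]
ft_force: [-0.6, -0.5, 4.5]
opening: 0.123
grip_force: 30.0
```

Request:
drive_tool --deltas "0 0 0.2 0;0 0 0.3 0;0 0 0.4 0;0 0 0 0;0 0 0 0"

```text
t: 16.48
eef_pos: [410.2, 161.3, 120.7]
tcp_rot: [3.139, 0.003, 2.534]
ft_force: [0.2, 0.5, -1.1]
opening: 0.123
grip_force: 30.0
```

Run:
```python
from h import *
Rr=lambda t:np.array([[np.cos(t),-np.sin(t)],[np.sin(t),np.cos(t)]]); th=np.radians(-3.7)
T=np.array([591.2,-205.6]); r=np.radians
l=T+Rr(th)@[0,28.5]; rr=T+Rr(th)@[0,-28.5]
g=Rr(r(-145.2))@(np.array(env.state()['eef_pos'][:2])-[406.2,176.4]); print('grip loc',g)
print('L place',l+Rr(r(176.3))@[-12,10],'R pick',np.array([419.6,-168.5])+Rr(r(-39.7))@[-12,10],'R place',rr+Rr(th)@[-12,10])
print('dish',p2w('top',326.9,167.7,15), env.state()['eef_pos'])
```

```text
grip loc [-11.87333167  10.14836825]
L place [ 604.36883512 -187.91294876] R pick [ 416.75488351 -153.14079064] R place [ 578.03116488 -223.28705124]
dish [616.94908276  -5.40496962  15.        ] [410.15796546 161.29040396 120.6965481 ]
```

Request:
drive_tool --deltas "0.1765 -0.3175 0 0.0157;0.1765 -0.3175 0 0.0157;0.1765 -0.3175 0 0.0157;0.1765 -0.3175 0 0.0157;0.1765 -0.3175 0 0.0157;0.1765 -0.3175 0 0.0157;0.1765 -0.3175 0 0.0157;0.1765 -0.3175 0 0.0157;0.1765 -0.3175 0 0.0157;0.1765 -0.3175 0 0.0157"

```text
t: 17.32
eef_pos: [586.0, -158.0, 117.2]
tcp_rot: [3.141, -0.003, 3.029]
ft_force: [0.1, -0.2, 0.1]
opening: 0.125
grip_force: 30.0
```

Request:
drive_tool --deltas "0.1765 -0.3175 0 0.0157;0 0 0 0;0 0 -0.2 0;0 0 -0.2 0;0 0 -0.1 0;0 0 0 0;0 0 0 0;0 0 0 0"

```text
t: 17.98
eef_pos: [603.9, -188.0, 69.6]
tcp_rot: [-3.142, 0.0, 3.077]
ft_force: [0.1, -0.5, -0.3]
opening: 0.122
grip_force: 30.0
```

Request:
drive_tool --deltas "0.003 0 -0.15 0;0 0 -0.1 0;0 0 -0.05 0;0 0 -0.03 0;0 0 -0.023 0;0 0 0 0;0 0 0 0"

```text
t: 18.57
eef_pos: [604.2, -188.2, 34.5]
tcp_rot: [-3.141, 0.001, 3.076]
ft_force: [-0.2, 1.5, 3.2]
opening: 0.126
grip_force: 30.0
```

Request:
drive_tool --deltas "0 0 0 0;0 0 0 0;0 0 0 0;0 0 0 0;0 0 0 0;0 0 0 0" --gripper 0.75

```text
t: 19.07
eef_pos: [603.9, -188.1, 33.8]
tcp_rot: [3.141, -0.0, 3.076]
ft_force: [-0.4, 0.2, 0.2]
opening: 0.249
grip_force: 0.0
```

Request:
drive_tool --deltas "0 0 0.2 0;0 0 0.3 0;0 0 0.3 0;0 0 0 0" --gripper 0.75

```text
t: 19.4
eef_pos: [605.9, -188.9, 119.2]
tcp_rot: [-3.139, 0.007, 3.077]
ft_force: [1.5, -0.2, -0.4]
opening: 0.249
grip_force: 0.0
```

Request:
drive_tool --deltas "-0.312 0.058 0 -0.0333;-0.312 0.058 0 -0.0333;-0.312 0.058 0 -0.0333;-0.312 0.058 0 -0.0333;-0.312 0.058 0 -0.0333;-0.312 0.058 0 -0.0333;0 0 0 0;0 0 0 0;0 0 0 0" --gripper 0.5

```text
t: 20.15
eef_pos: [417.5, -153.8, 114.1]
tcp_rot: [3.141, 0.001, 2.45]
ft_force: [-0.4, 0.6, 0.5]
opening: 0.496
grip_force: 0.0
```

Request:
drive_tool --deltas "0 0 -0.3 0;0 0 -0.3 0;0 0 -0.2 0;0 0 0 0;0 0 0 0;0 0 0 0"

```text
t: 20.65
eef_pos: [417.5, -153.6, 34.5]
tcp_rot: [3.141, 0.001, 2.449]
ft_force: [0.1, -0.0, 0.3]
opening: 0.5
grip_force: 0.0
```

Request:
drive_tool --deltas "-0.005 0.003 -0.05 0;0 0 0 0;0 0 0 0;0 0 0 0" --gripper 0.5

```text
t: 20.98
eef_pos: [416.5, -153.2, 29.4]
tcp_rot: [3.141, 0.001, 2.449]
ft_force: [-0.6, -0.2, 0.0]
opening: 0.501
grip_force: 0.0
```

Request:
drive_tool --deltas "0 0 0 0;0 0 0 0;0 0 0 0;0 0 0 0;0 0 0 0;0 0 0 0;0 0 0 0;0 0 0 0;0 0 0 0;0 0 0 0" --gripper 1

```text
t: 21.82
eef_pos: [416.2, -153.0, 28.9]
tcp_rot: [3.142, -0.0, 2.449]
ft_force: [0.5, 0.8, 0.6]
opening: 0.125
grip_force: 30.0
```

Request:
drive_tool --deltas "0 0 0.2 0;0 0 0.3 0;0 0 0.4 0;0 0 0 0;0 0 0 0;0 0 0 0"

```text
t: 22.32
eef_pos: [416.0, -152.9, 118.6]
tcp_rot: [3.141, 0.0, 2.449]
ft_force: [-0.0, -0.4, -1.5]
opening: 0.123
grip_force: 30.0
```

Request:
drive_tool --deltas "0.27 -0.117 0 0.0333;0.27 -0.117 0 0.0333;0.27 -0.117 0 0.0333;0.27 -0.117 0 0.0333;0.27 -0.117 0 0.0333;0.27 -0.117 0 0.0333;0 0 0 0;0 0 0 0;0 0 0 0"

```text
t: 23.07
eef_pos: [577.2, -222.7, 116.9]
tcp_rot: [3.14, -0.003, 3.075]
ft_force: [0.3, 0.1, -0.0]
opening: 0.128
grip_force: 30.0
```

Request:
drive_tool --deltas "0 0 -0.2 0;0 0 -0.2 0;0 0 -0.1 0;0 0 0 0;0 0 0 0;0 0 0 0"

```text
t: 23.57
eef_pos: [578.4, -223.3, 69.7]
tcp_rot: [-3.141, 0.001, 3.076]
ft_force: [-0.1, -0.1, -0.2]
opening: 0.125
grip_force: 30.0
```

Request:
drive_tool --deltas "0 0 -0.15 0;0 0 -0.1 0;0 0 -0.05 0;0 0 -0.03 0;0 0 -0.022 0;0 0 0 0;0 0 0 0"

```text
t: 24.15
eef_pos: [578.4, -223.3, 34.1]
tcp_rot: [-3.141, 0.001, 3.076]
ft_force: [0.2, 0.1, 0.2]
opening: 0.124
grip_force: 30.0
```

Request:
drive_tool --deltas "0 0 0 0;0 0 0 0;0 0 0 0;0 0 0 0;0 0 0 0;0 0 0 0" --gripper 0.78

```text
t: 24.65
eef_pos: [578.3, -223.3, 33.7]
tcp_rot: [3.142, 0.0, 3.076]
ft_force: [-0.4, 0.4, -0.3]
opening: 0.218
grip_force: 0.0
```

Request:
drive_tool --deltas "0 0 0.2 0;0 0 0.3 0;0 0 0.3 0;0 0 0 0" --gripper 0.78

```text
t: 24.98
eef_pos: [580.2, -224.1, 118.9]
tcp_rot: [-3.139, 0.007, 3.077]
ft_force: [0.6, 0.1, 0.1]
opening: 0.221
grip_force: 0.0
```

Request:
drive_tool --deltas "-0.133 0.356 0 0;-0.133 0.356 0 0;-0.133 0.356 0 0;-0.133 0.356 0 0;-0.133 0.356 0 0;-0.133 0.356 0 0;-0.133 0.356 0 0;-0.133 0.356 0 0;-0.133 0.356 0 0;-0.133 0.356 0 0" --gripper 0.35

```text
t: 25.82
eef_pos: [444.3, 134.2, 113.6]
tcp_rot: [3.141, 0.0, 3.076]
ft_force: [1.5, 0.3, 0.1]
opening: 0.651
grip_force: 0.0
```

Request:
drive_tool --deltas "-0.133 0.356 0 0;-0.133 0.356 0 0;-0.133 0.356 0 0;-0.133 0.356 0 0;-0.133 0.356 0 0;0 0 0 0;0 0 0 0;0 0 0 0"

```text
t: 26.48
eef_pos: [378.6, 310.6, 113.5]
tcp_rot: [-3.141, -0.0, 3.077]
ft_force: [0.7, -0.1, -0.5]
opening: 0.651
grip_force: 0.0
```

Run:
```python
from h import *
s=env.state(); print(s['eef_pos'],np.degrees(s['tcp_rot']))
im,d=save('top','top5')
cv2.imwrite('pics/c7.png',cv2.resize(im[120:320,130:470,::-1],None,fx=2.35,fy=2.35,interpolation=cv2.INTER_CUBIC))
# dish ellipse: fit with looser saturation threshold via hue-independent shift
hs=cv2.cvtColor(im,cv2.COLOR_RGB2HSV)[135:200,295:360,1]; m=(hs<90).astype(np.uint8)
c=max(cv2.findContours(m,0,1)[0],key=cv2.contourArea); (x,y),r=cv2.minEnclosingCircle(c); e=cv2.fitEllipse(c); print(x+295,y+135,r,e[0][0]+295,e[0][1]+135,e[1],p2w('top',e[0][0]+295,e[0][1]+135,11))
```

```text
[378.59419526 310.58511433 113.48684078] [-1.79989767e+02 -1.11677279e-02  1.76312582e+02]
326.235294342041 167.0 25.938875198364258 326.18947410583496 167.41093826293945 (48.57179260253906, 51.20857620239258) [619.07767265  -3.88743132  11.        ]
```

View pics/c7.png

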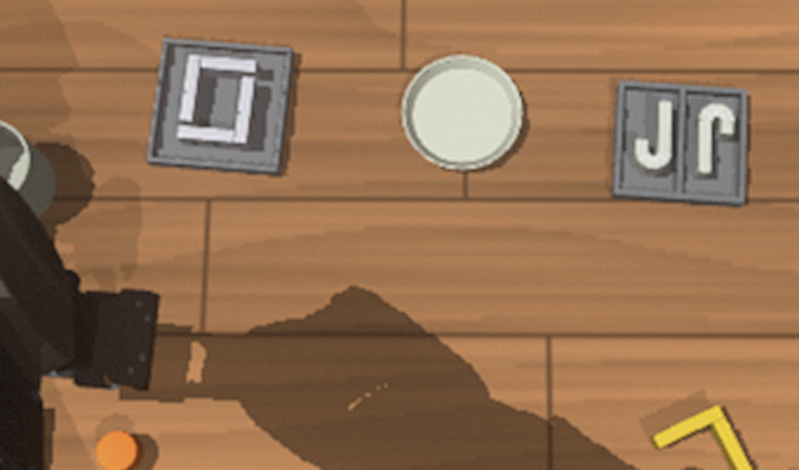

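Each bay holds one hook, at crop (655,138) and (715,138), and the frame is closed. Now the white cap, with the orange look-alike well clear at (117,450).

Request:
drive_tool --deltas "0 0 -0.3 0;0 0 -0.3 0;0 0 -0.2 0;0 0 -0.06 0;0 0 0 0;0 0 0 0" --gripper 0.35

```text
t: 27.03
eef_pos: [379.3, 310.2, 28.2]
tcp_rot: [3.142, 0.0, 3.075]
ft_force: [-0.5, -0.1, 0.6]
opening: 0.654
grip_force: 0.0
```

Request:
drive_tool --deltas "0 0 0 0;0 0 0 0;0 0 0 0;0 0 0 0;0 0 0 0;0 0 0 0;0 0 0 0;0 0 0 0;0 0 0 0;0 0 0 0" --gripper 1

```text
t: 27.87
eef_pos: [378.9, 310.9, 28.2]
tcp_rot: [3.141, 0.001, 3.077]
ft_force: [-0.4, -0.4, 7.0]
opening: 0.368
grip_force: 30.0
```

Request:
drive_tool --deltas "0 0 0.2 0;0 0 0.3 0;0 0 0.3 0;0 0 0 0;0 0 0 0;0 0 0 0"

```text
t: 28.37
eef_pos: [378.5, 310.7, 107.3]
tcp_rot: [-3.142, -0.0, 3.076]
ft_force: [-0.1, -0.7, -0.9]
opening: 0.37
grip_force: 30.0
```

Request:
drive_tool --deltas "0.2186 -0.2865 0 0;0.2186 -0.2865 0 0;0.2186 -0.2865 0 0;0.2186 -0.2865 0 0;0.2186 -0.2865 0 0;0.2186 -0.2865 0 0;0.2186 -0.2865 0 0;0.2186 -0.2865 0 0;0.2186 -0.2865 0 0;0.2186 -0.2865 0 0"

```text
t: 29.2
eef_pos: [597.6, 22.6, 105.8]
tcp_rot: [3.141, -0.003, 3.076]
ft_force: [0.3, 0.4, -0.7]
opening: 0.368
grip_force: 30.0
```

Request:
drive_tool --deltas "0.2186 -0.2865 0 0;0 0 0 0;0 0 -0.2 0;0 0 -0.2 0;0 0 0 0;0 0 0 0;0 0 0 0"

```text
t: 29.78
eef_pos: [619.2, -4.1, 67.7]
tcp_rot: [3.141, -0.001, 3.077]
ft_force: [-0.1, -0.4, -1.1]
opening: 0.368
grip_force: 30.0
```

Picked at about z 28, so place at about 33.

Request:
drive_tool --deltas "0 0 -0.15 0;0 0 -0.1 0;0 0 -0.05 0;0 0 -0.03 0;0 0 -0.012 0;0 0 0 0;0 0 0 0"

```text
t: 30.37
eef_pos: [619.4, -4.4, 33.9]
tcp_rot: [3.142, 0.001, 3.076]
ft_force: [0.0, 0.5, 0.2]
opening: 0.37
grip_force: 30.0
```

Request:
drive_tool --deltas "0 0 0 0;0 0 0 0;0 0 0 0;0 0 0 0;0 0 0 0;0 0 0 0" --gripper 0.48

```text
t: 30.87
eef_pos: [619.2, -4.4, 33.5]
tcp_rot: [3.141, 0.0, 3.076]
ft_force: [0.5, -0.2, -0.5]
opening: 0.519
grip_force: 0.0
```

Request:
drive_tool --deltas "0 0 0.15 0;0 0 0.3 0;0 0 0.3 0;0 0 0.3 0;-0.25 0.25 0 0;-0.25 0.25 0 0;-0.25 0.25 0 0;-0.25 0.25 0 0;-0.25 0.25 0 0;-0.25 0.25 0 0"

```text
t: 31.7
eef_pos: [467.9, 146.5, 138.6]
tcp_rot: [3.141, 0.0, 3.076]
ft_force: [0.4, 0.8, -0.5]
opening: 0.517
grip_force: 0.0
```

Request:
drive_tool --deltas "0 0.35 0 0;0 0.35 0 0;0 0.35 0 0;0 0.35 0 0;0 0 0 0;0 0 0 0;0 0 0 0"

```text
t: 32.28
eef_pos: [468.9, 285.4, 138.3]
tcp_rot: [-3.141, -0.0, 3.077]
ft_force: [0.1, 0.6, -0.2]
opening: 0.519
grip_force: 0.0
```

Run:
```python
from h import *
im,d=save('top','top6'); im2,_=save('scene','sc3')
a=cv2.resize(im[110:220,180:460],None,fx=2.8,fy=2.8,interpolation=cv2.INTER_CUBIC); b=cv2.resize(im2[230:380,60:580],(a.shape[1],226),interpolation=cv2.INTER_CUBIC)
cv2.imwrite('pics/c8.png',np.vstack([a,b])[:,:,::-1]); print(env.state()['eef_pos'])
```

```text
[469.23888738 284.68409028 138.47247418]
```

View pics/c8.png

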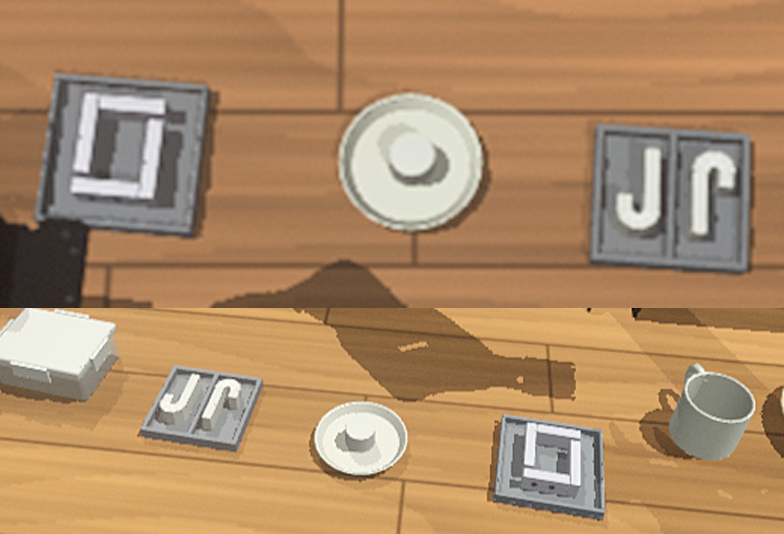

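The picture shows the closed frame at (120,145), the cap upright in the middle of the dish at (411,157), and one hook per bay at (640,188) and (712,190). The cup and container are undisturbed, and the arm is clear.

```bash
python3 -c "
from cell import env
print(env.job_done())"
```

```text
the job is handed in; nothing more can be done
None
```

The job is handed in at about 32 s: in the last pictures both brackets form a closed frame in the square tray, each bay holds one hook, and the end cap stands in the middle of the dish; the cup, container and look-alikes were left alone.

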